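# Open the sprung clamp to its middle notch and load the block

## Robot

A 6-joint arm with a two-finger parallel gripper is mounted at the origin on a cart in front of the work surface, level with it; the furniture and walls round the work are solid. World frame = base frame: x ahead of the robot, y to its left, z up, the work surface at z = 0. Lengths are in m, angles in rad, forces in N, time in s.
With the tool pointing down it reaches from about 0.35 to 0.775 m from the base axis. Payload 5.5 kg.
Tool frame: the origin (TCP) lies at the centre of the arm's flange, where the gripper is bolted on; the fingertips stand 173 mm ahead of it and the grasp point (between the pads) lies 155 mm ahead of it; z points along the fingers, y is the direction in which the jaws open and shut (so a half turn about z gives the same grasp; the last joint's range is limited). The gripper opens to 85 mm and grips with 20 to 120 N. Pads are 22 mm wide; open, the fingers measure 114 mm over their backs; the gripper's body (76 mm by 85 mm) begins 54 mm behind the grasp point. The pads swing forward as they close: fully open they stand 13 mm farther back than shut.
Start: joints at [-1.366, 0.313, 0.046, 1.304, 0, 1.431], TCP at [0.194, -0.541, 0.405] pointing down, gripper open.
Joint ranges: [-2.76, 2.76], [-0.86, 1.69], [-1.03, 1.26], [-2.2, 2.34], [-1.47, 1.5], [-3.14, 3.14]. Speed limits (rad/s): [2.57, 2.57, 3.14, 3.14, 3.14, 3.14].

## Interface

Orientations are given as a unit quaternion [w, x, y, z].
In Python, from workcell import env gives the robot as it stands.
- The arm moves only by the shell command python3 -m crank 'ROWS' [FORCE]. ROWS is JSON, a list of rows, each a list of 3 entries, a list of its own where there are three numbers: the shift along the tool's x, y, z in units of 40 mm (1.0 is 40 mm), then the turn about the tool's z in units of 5 degrees (1.0 is 5 degrees), then the gripper command: -1 is fully open, 1 is shut, values between are in proportion. In form: [[[x, y, z], yaw, hand], ...]. A call has 1 to 5 rows; each row shifts and turns the commanded pose from where the row before left it, along the tool's axes as they then stand; what a row does not reach is not made up. A row lasts 1/12 s, in which the tool goes at most 41.7 mm and 7.16 degrees, less where a joint would pass 70% of its speed; a pose out of reach is approached as far as the arm can. A call is refused whole if a number of a shift passes 1 or a number of a turn 1, either way. A call with a gripper value outside its range is refused whole. The fingers move at their own pace and stop on an object; FORCE is the grip in N (left out, the last holds). Time passes only in rows, so rows that do not move let the fingers close. It gives the time, the measured TCP pose, the force and the opening at its end, in the units of the state.
- env.get_state(): the state, without advancing time (a new reading comes with each control period).
- env.read_camera(name): name is "scene" or "top" or "wrist"; returns a dict with "frame" (480x640x3 uint8, red, green, blue), "depth" (480x640 float32, m along the optical axis (not along the pixel's ray), 0 where there is no reading), "K" (3x3 intrinsics, pixels), "extrinsics" (4x4, takes a point from world to camera coordinates). Camera axes: x right, y up, looking along -z (the intrinsics and any distortion apply to the point x, -y, -z); pixel columns grow to the right and rows downward; lengths in m; the calibration is good to about 2 mm. A picture is of the moment at which its call begins.
- env.hand_in(): hands the job in, once; it reports no verdict.
The state is a dict: "clock": time; "joint_pos": joint angles; "qvel": joint speeds; "tau": joint torques, N m; "tcp_pos": TCP position; "orientation": TCP orientation; "wrist_force": force on the tool from outside, world axes, zero at the start; "ft_torque": the same for the moment, N m; "finger_gap": finger opening in m.
Only numpy, scipy, OpenCV 4.12 (cv2) and the standard library are available. Lean on these libraries where they do the work, as an engineer would, in place of code of your own. Each camera call takes 0.05 s, during which the arm holds its last target. There are 200 camera calls.

## Task

Using only the fingertips, push the red plate of the sprung clamp away from the fence and let go, so that the slide springs back onto the stop pin and stays latched in its middle notch (not the far one). Then push the wood block lying on the fixture along the fence, between fence and jaw, until its end rests against the end stop. Do not lift the block, and leave the glue bottle, the red pliers and the spare wood block where they are.

Things in the scene. Friction and masses are not known exactly. Their poses are not given: they have to be found in the camera images.
- fixture: Clamping fixture, fixed; position and yaw vary. Origin on the bench. Coordinates below: mm in this frame, +x the way the slide is pushed open (away from the robot at yaw 0), +y left. Plywood base x -96..124, y -66..112, top z 12. Aluminium fence x -88..-76, y -40..112, top z 24. End stop: face at y -30 looking to +y, x -76..-32, top z 32. Parts behind the slide reach z 42.
- push_plate (a point): Centre line of the front (-x) face of the red upright plate on the slide, at z 60; fixture x -20, y -7 with the slide home; moves with it. Plate 40 mm wide (y), 10 thick, z 24 to 82. The steel jaw in front (y -28..13, corner bevelled at the +y end, face at x -68 when home, top z 36) is on the same slide. Above z 45 the space in front of the plate is free.
- clamp_slide (a joint): Slide travel along +x, m: 0 home (as found), 0.030 latched in the middle notch, 0.060 in the far notch, 0.066 end. A spring drives it home: 3 N at home, 6 N at 0.045, 7 N at the end. The stop pin drops into the middle notch once past 0.033, the far one past 0.061: push to 0.038 to 0.055, then let it come back onto the pin.
- stop_catch (a joint): Rocking catch with the brass stop pin, at the -y side of the slide, rad: 0 pin down (home or latched), up to 0.36 lifted; the slide's teeth lift it in passing. Pressing its black thumb pad (x -33, y -51, top z 49) right down (10 mm, about 8 N) frees the slide, which springs home: needed only if it went into the wrong notch.
- block_center (a point): Centre of the pine block to load, 30 x 45 x 30 mm (x, y, z), 15 mm above its underside, 15 to 35 g; lies on the base, left (+y) of the jaw, beside the fence, its 45 mm length roughly along it. The gap between fence and jaw is 8 mm with the slide home, 38 mm in the middle notch.
- nest (a point): Where the block's centre belongs: fixture x -57, y -7.5, z 27, axes as the fixture's; the block is then between fence and jaw with its end on the end stop, and its other end at y 15, 2 mm out of the jaw's mouth. Play across is 4 mm either way.
- glue: Bystander: cream glue bottle with red cap, 36 mm across, 118 mm tall, standing on the rear left corner of the base; origin at its foot.
- pliers: Bystander: red pliers, 166 x 67 x 14 mm, lying to the right of the fixture; origin under the middle.
- spare_block: Bystander: flat pine block, 36 x 52 x 16 mm, lying on the bench to the left of the fixture; origin under the middle.
Mind the look-alikes: they are no part of the job. Leave any green look-alike of the part that bears block_center alone.

How it is judged:
On the way:
1. the slide is latched in the middle notch with the fingers off it (value of joint clamp_slide between 0.027 and 0.033 m and value of joint stop_catch below 0.06 rad and contact force between the fingers and fixture below 0.1 N), for 0.3 s.
At the end, for the whole second after the job is handed in: The slide is latched in the middle notch (0.027 to 0.033 m, stop pin down); the block lies flat between fence and jaw, within 5 mm of its place against the end stop, within 8 mm across and 15 degrees of square; the bystanders are within 20 mm of where they were and the bottle stands (value of joint clamp_slide between 0.027 and 0.033 m and value of joint stop_catch below 0.06 rad and y of block_center in the frame of nest between -0.005 and 0.005 m and x of block_center in the frame of nest between -0.008 and 0.008 m and z of block_center in the frame of nest below 0.005 m and angle between the x axis of block_center and the x axis of nest, either way round below 0.26 rad and angle between block_center's own z axis and vertical below 0.1 rad and distance of each of glue, pliers, spare_block from where it was at the start of the episode below 0.02 m and angle between glue's own z axis and vertical below 0.2 rad); the robot touches nothing.
It fails at once if the wood block is lifted or carried (more than 10 mm up) (z of block_center in the frame of nest above 0.01 m).
It fails at once if the wood block is tipped over (angle between block_center's own z axis and vertical above 0.5 rad).
It fails at once if a bystander is moved more than 20 mm or the bottle knocked over (distance of any of glue, pliers, spare_block from where it was at the start of the episode above 0.02 m or angle between glue's own z axis and vertical above 0.3 rad).
It also fails if it takes over 45 s, if anything falls off the work surface, if the arm or the gripper's body presses on something with over 40 N, if the wrist force passes 120 N, or if a joint passes its speed limit or range.

## Working session

There is one attempt and no reset: what is moved stays moved. The work goes in short steps, Python scripts to look and compute and a shell command to move; the robot and the scene stay as the last step left them, time stands still between calls to the robot, and variables do not carry over. Pictures are saved under pics/ and viewed, on a budget of 10 in all, crops included, one or two more only if the job needs it, and the job is handed in when it is done.

```bash
mkdir -p pics; ls; cat > h.py <<'E'
import numpy as np, cv2
from workcell import env
def cam(n):
    d=env.read_camera(n); d['E']=np.array(d['extrinsics']); d['K']=np.array(d['K']); return d
def save(d,f): cv2.imwrite('pics/'+f,d['frame'][:,:,::-1])
def cloud(d):
    v,u=np.mgrid[0:480,0:640]; z=d['depth']; K=d['K']
    p=np.stack([(u-K[0,2])*z/K[0,0],-(v-K[1,2])*z/K[1,1],-z],-1)
    R=d['E'][:3,:3]; t=d['E'][:3,3]
    return (p-t)@R
E
python3 - <<'E'
from h import *
s=env.get_state(); print(s)
for n in ['top','scene']:
    d=cam(n); save(d,n+'0.png'); np.savez(n+'0.npz',P=cloud(d),f=d['frame'],depth=d['depth'])
    print(n,d['K'].round(1).tolist(),d['E'].round(3).tolist(),[k for k in d])
E
```

```text
pics
{'clock': 0.0, 'joint_pos': array([-1.36560556e+00,  3.14000937e-01,  4.49535307e-02,  1.30358719e+00,
        2.63739527e-05,  1.43122830e+00]), 'qvel': array([ 6.58310788e-04,  3.31021498e-04, -8.98532231e-05, -6.50906943e-04,
       -1.11001619e-03,  1.73178436e-03]), 'tau': array([ 6.39650098e-04, -4.80626249e+01,  2.98534620e+01,  1.93525414e-02,
       -1.28203910e-04, -9.79864723e-06]), 'tcp_pos': array([ 0.19430246, -0.54096165,  0.40379786]), 'orientation': array([-9.19072258e-04,  9.85179011e-01,  1.71526883e-01, -1.69727751e-05]), 'wrist_force': array([-0.23193641,  0.49795527, -0.45773707]), 'ft_torque': array([-0.02346835, -0.00424474, -0.02393661]), 'finger_gap': 0.08533305820934964}
top [[459.9, 0.0, 317.1], [0.0, 459.9, 235.6], [0.0, 0.0, 1.0]] [[-0.01, -1.0, 0.028, 0.114], [0.992, -0.007, 0.123, -0.534], [-0.123, 0.029, 0.992, -0.862], [0.0, 0.0, 0.0, 1.0]] ['frame', 'depth', 'K', 'extrinsics', 'E']
scene [[577.7, 0.0, 319.3], [0.0, 577.7, 234.8], [0.0, 0.0, 1.0]] [[-0.702, -0.713, 0.002, 0.459], [0.433, -0.424, 0.796, -0.24], [-0.566, 0.559, 0.606, -0.786], [0.0, 0.0, 0.0, 1.0]] ['frame', 'depth', 'K', 'extrinsics', 'E']
```

View pics/top0.png

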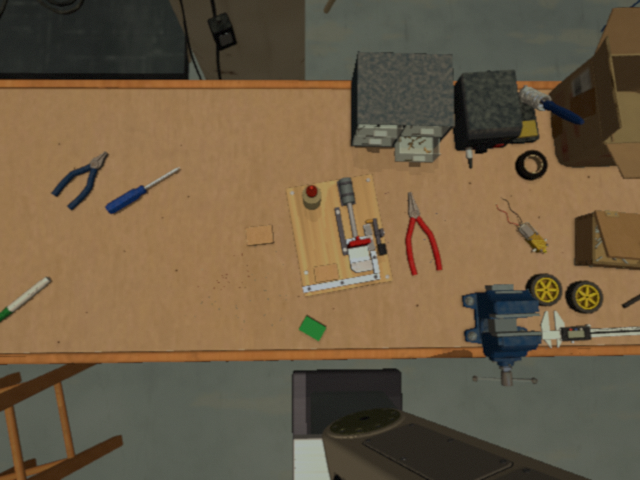

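View pics/scene0.png

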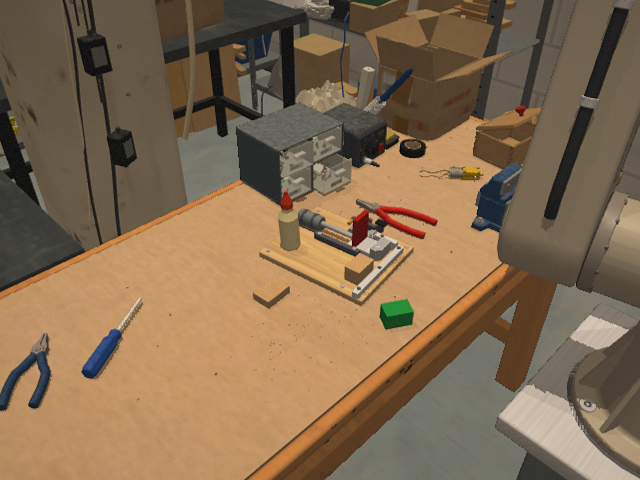

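The top view shows the fixture at cols 288-392, rows 175-297. The red plate is at (358,242), the block at (326,272), the glue at (311,195), the spare at (259,235) and the pliers at (424,235). The green look-alike is at (313,328). Next I measure the fixture frame, block and plate.

```bash
cat > m.py <<'E'
from h import *
d=np.load('top0.npz'); P=d['P']; f=d['f'].astype(int); v,u=np.mgrid[0:480,0:640]
roi=(u>275)&(u<402)&(v>165)&(v<305)
z=P[...,2]
print('table z',np.median(P[200:220,200:240,2]))
b=roi&(z>.007)&(z<.03)&(d['depth']>0)
b=cv2.morphologyEx(b.astype(np.uint8),cv2.MORPH_OPEN,np.ones((3,3)))>0
r=cv2.minAreaRect((P[b][:,:2]*1000).astype(np.float32)); print('base rect',r)
# fence: z 19..28 near robot edge
c=np.array(r[0]);w,h=r[1];a=np.radians(r[2])
if w<h: a+=np.pi/2
ax=np.array([np.cos(a),np.sin(a)])
if ax[0]<0: ax=-ax
ay=np.array([-ax[1],ax[0]]); O=c-14*ax-23*ay
yaw=np.arctan2(ax[1],ax[0]); print('O',O,'yaw deg',np.degrees(yaw))
F=np.stack([(P[...,:2]*1000-O)@ax,(P[...,:2]*1000-O)@ay,z*1000],-1); np.save('F.npy',F)
def st(n,m): 
    q=F[m]; print(n,len(q),np.percentile(q,[1,10,50,90,99],axis=0).round(1).tolist())
red=roi&(f[...,0]>120)&(f[...,1]<60)&(f[...,2]<60)
st('plate',red&(u>335)&(z>.05)); 
fe=roi&(F[...,0]<-70)&(F[...,0]>-96)&(z>.018)&(z<.03); st('fence',fe)
q=F[fe]; print('fence slope deg',np.degrees(np.polyfit(q[:,1],q[:,0],1)[0]))
bl=roi&(F[...,0]<-25)&(F[...,0]>-74)&(F[...,1]>20)&(z>.035)&(z<.05); st('block',bl)
print(cv2.minAreaRect(F[bl][:,:2].astype(np.float32)))
jaw=roi&(F[...,0]<-30)&(F[...,0]>-76)&(F[...,1]<16)&(F[...,1]>-28)&(z>.03)&(z<.04); st('jaw',jaw)
st('glue',roi&(u<330)&(v<215)&(z>.06))
E
python3 m.py
```

```text
table z -0.0012716246408636792
base rect ((541.8613891601562, 66.46566772460938), (220.08824157714844, 178.014892578125), 9.571718215942383)
O [531.88078052  41.4579199 ] yaw deg 9.571718215942385
plate 76 [[-18.5, -24.4, 60.9], [-17.7, -19.9, 78.2], [-14.9, -4.9, 80.5], [-12.2, 8.4, 81.9], [-4.5, 12.0, 83.0]]
fence 495 [[-88.0, -38.3, 19.1], [-86.9, -26.7, 20.5], [-82.0, 35.5, 22.7], [-77.1, 96.6, 24.8], [-73.7, 110.1, 27.1]]
fence slope deg -0.2260989505212775
block 374 [[-73.2, 40.4, 37.8], [-70.5, 44.5, 39.1], [-58.7, 62.7, 41.0], [-46.7, 80.5, 42.9], [-43.9, 84.7, 44.7]]
((-58.51679992675781, 62.543033599853516), (45.22785568237305, 29.935937881469727), 88.81190490722656)
jaw 211 [[-68.0, -27.4, 31.3], [-65.9, -23.7, 32.6], [-57.7, -8.1, 34.9], [-50.2, 7.7, 36.8], [-48.4, 13.0, 38.4]]
glue 320 [[-89.1, 48.6, 62.4], [72.5, 53.6, 75.4], [82.3, 67.6, 87.1], [93.3, 79.4, 120.7], [100.9, 110.2, 917.3]]
```

```bash
cat > pos.py <<'E'
from workcell import env; import numpy as np
s=env.get_state(); O=np.array([531.88,41.46]);a=np.radians(9.572); ax=np.array([np.cos(a),np.sin(a)]);ay=np.array([-ax[1],ax[0]])
p=s['tcp_pos']*1000; q=s['orientation']; F=s['wrist_force']
print('t%.2f fix x%.1f y%.1f tipz%.1f toolyaw-rel%.2f  F fx%.1f fy%.1f z%.1f gap%.3f'%(s['clock'],(p[:2]-O)@ax,(p[:2]-O)@ay,p[2]-173,np.degrees(2*np.arctan2(q[2],q[1])-a),F[:2]@ax,F[:2]@ay,F[2],s['finger_gap']))
E
python3 -m crank '[[[0,0,0],1,1],[[0,0,0],1,1],[[0,0,0],0.04,1],[[0.5,-0.7,0],0,1],[[0.59,-0.8,0],0,1]]' 30; python3 pos.py
python3 -m crank '[[[0.59,-0.8,0],0,1],[[0.59,-0.8,0],0,1],[[0.59,-0.8,0],0,1],[[0.59,-0.8,0],0,1],[[0.59,-0.8,0],0,1]]'; python3 pos.py
```

```text
clock: 0.52
tcp_pos: [0.2268, -0.4757, 0.4036]
orientation: [-0.0, 0.997, 0.083, -0.0]
wrist_force: [0.8, 0.5, 0.8]
finger_gap: 0.0253
t0.52 fix x-386.9 y-459.2 tipz230.6 toolyaw-rel-0.07  F fx0.9 fy0.4 z0.8 gap0.025
clock: 0.93
tcp_pos: [0.3174, -0.2956, 0.4046]
orientation: [-0.0, 0.996, 0.084, 0.0]
wrist_force: [1.2, -0.0, -0.4]
finger_gap: 0.0001
t0.93 fix x-267.5 y-296.7 tipz231.6 toolyaw-rel0.10  F fx1.2 fy-0.2 z-0.4 gap0.000
```

```bash

python3 -m crank '[[[0.59,-0.8,0],0,1],[[0.59,-0.8,0],0,1],[[0.59,-0.8,0],0,1],[[0.59,-0.8,0],0,1],[[0.59,-0.8,0],0,1]]' >/dev/null; python3 pos.py
python3 -m crank '[[[0.59,-0.8,0],0,1],[[0.59,-0.8,0],0,1],[[0.59,-0.8,0],0,1],[[0,0,0],0,1],[[0,0,0],0,1]]' >/dev/null; python3 pos.py
```

```text
t1.35 fix x-149.4 y-136.6 tipz231.7 toolyaw-rel0.12  F fx0.3 fy-0.9 z-0.2 gap-0.000
t1.77 fix x-78.4 y-40.5 tipz231.3 toolyaw-rel0.39  F fx-0.1 fy0.1 z-0.5 gap0.000
```

```bash

python3 -m crank '[[[0.3,-0.42,0.3],0.08,1],[[0.3,-0.42,0.5],0,1],[[0,0,1],0,1],[[0,0,0.8],0,1],[[0,0,0],0,1]]' >/dev/null; python3 pos.py
python3 - <<'E'
from h import *
d=cam('wrist'); save(d,'w1.png'); P=cloud(d)
d=cam('scene'); save(d,'s1.png')
E
```

```text
t2.18 fix x-58.3 y-9.1 tipz121.9 toolyaw-rel-0.42  F fx-1.3 fy0.4 z0.5 gap-0.000
```

View pics/w1.png

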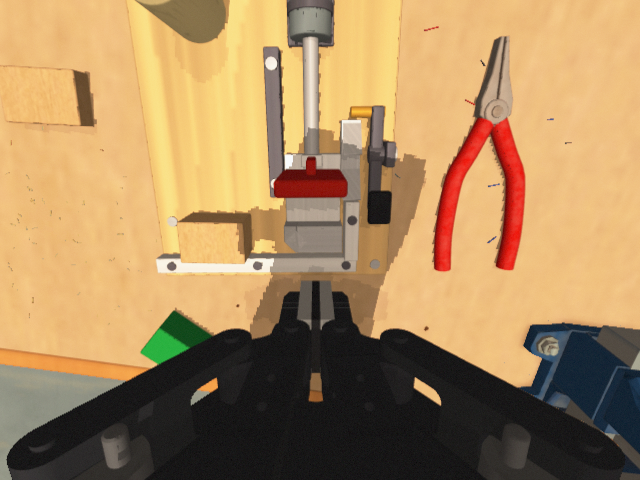

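The wrist view shows the shut fingertips at (315,285), lined up in front of the red plate (310,183). The block is at (213,240) beside the fence. Next I descend to tip z of about 58 and make contact.

```bash

python3 -m crank '[[[0,0,0.8],-0.08,1],[[0,0,0.8],0,1],[[0,0,0],0,1],[[0.2,0,0],0,1],[[0.2,0,0],0,1]]' >/dev/null; python3 pos.py
python3 -m crank '[[[0.1,0,0],0,1],[[0.1,0,0],0,1],[[0.1,0,0],0,1],[[0.1,0,0],0,1],[[0,0,0],0,1]]' >/dev/null; python3 pos.py
```

```text
t2.70 fix x-37.5 y-9.8 tipz66.4 toolyaw-rel-0.07  F fx1.2 fy0.2 z-0.2 gap0.000
t3.12 fix x-22.6 y-9.0 tipz64.1 toolyaw-rel-0.00  F fx-2.6 fy-0.3 z3.0 gap0.001
```

```bash

python3 -m crank '[[[0,0,0],0,1],[[0,0,0],0,1]]' >/dev/null; python3 pos.py
python3 -m crank '[[[0.2,0,0],0,1],[[0.2,0,0],0,1],[[0.1,0,0],0,1],[[0,0,0],0,1]]' >/dev/null; python3 pos.py
cat > plate.py <<'E'
from h import *
import sys
O=np.array([531.88,41.46]);a=np.radians(9.572); ax=np.array([np.cos(a),np.sin(a)]);ay=np.array([-ax[1],ax[0]])
for n in sys.argv[1:]:
    d=cam(n); P=cloud(d)*1000; f=d['frame'].astype(int)
    F=np.stack([(P[...,:2]-O)@ax,(P[...,:2]-O)@ay,P[...,2]],-1)
    m=(f[...,0]>90)&(f[...,1]<60)&(f[...,2]<60)&(abs(F[...,1]+7)<30)&(F[...,2]>50)&(F[...,2]<95)&(F[...,0]>-40)&(F[...,0]<80)
    q=F[m]; print(n,len(q),np.percentile(q,[2,10,50,90,98],axis=0).round(1).tolist() if len(q) else '')
E
python3 plate.py top scene wrist
```

```text
t3.28 fix x-23.2 y-8.9 tipz63.6 toolyaw-rel-0.01  F fx-2.9 fy0.7 z3.0 gap-0.000
t3.62 fix x-3.0 y-8.9 tipz63.2 toolyaw-rel-0.01  F fx-0.7 fy-0.8 z0.1 gap0.000
top 0 
scene 43 [[8.2, -6.7, 74.2], [9.3, -4.8, 80.8], [12.8, 7.2, 82.7], [16.4, 14.9, 84.3], [17.0, 15.9, 85.2]]
wrist 4476 [[10.9, -23.4, 51.9], [12.6, -20.1, 58.8], [19.4, -5.0, 79.8], [20.0, 10.2, 82.4], [28.3, 13.5, 83.1]]
```

```bash

python3 -m crank '[[[0.1,0,0],0,1],[[0.1,0,0],0,1],[[0.1,0,0],0,1],[[0.05,0,0],0,1],[[0,0,0],0,1]]' >/dev/null; python3 pos.py; python3 plate.py wrist
```

```text
t4.18 fix x10.1 y-9.0 tipz63.6 toolyaw-rel-0.03  F fx-5.9 fy-1.2 z5.3 gap0.000
wrist 4537 [[22.3, -23.4, 51.9], [24.1, -20.1, 58.5], [31.0, -5.0, 79.9], [31.6, 10.2, 82.4], [39.8, 13.5, 82.9]]
```

Slide is at about 42 mm with a 5.9 N reaction, inside the 38-55 window. I back off now.

```bash

python3 -m crank '[[[-0.1,0,0],0,1],[[-0.15,0,0],0,1],[[-0.2,0,0],0,1],[[-0.3,0,0],0,1],[[-0.3,0,0],0,1]]' >/dev/null; python3 pos.py; python3 plate.py wrist
python3 -m crank '[[[0,0,-0.3],0,1],[[0,0,-0.5],0,1],[[0,0,-0.5],0,1],[[0,0,0],0,1],[[0,0,0],0,1]]' >/dev/null; python3 pos.py; python3 plate.py wrist top
python3 - <<'E'
from h import *
d=cam('wrist'); save(d,'w2.png')
E
```

```text
t4.65 fix x-31.0 y-9.1 tipz63.9 toolyaw-rel-0.01  F fx-0.1 fy0.7 z0.3 gap-0.000
wrist 3715 [[10.8, -22.9, 54.9], [12.2, -19.6, 62.0], [17.7, -5.0, 81.5], [20.5, 9.5, 82.6], [26.4, 13.1, 83.1]]
t5.12 fix x-30.0 y-9.3 tipz117.0 toolyaw-rel-0.02  F fx-0.0 fy-0.1 z-0.4 gap-0.000
wrist 1686 [[11.0, -23.4, 56.4], [12.2, -19.9, 62.4], [17.0, -4.8, 81.7], [20.5, 10.1, 82.7], [27.8, 13.5, 83.3]]
top 5 [[15.5, -8.9, 59.6], [16.0, -8.8, 60.2], [18.8, 9.6, 78.9], [25.3, 12.1, 80.5], [25.9, 12.2, 80.7]]
```

View pics/w2.png

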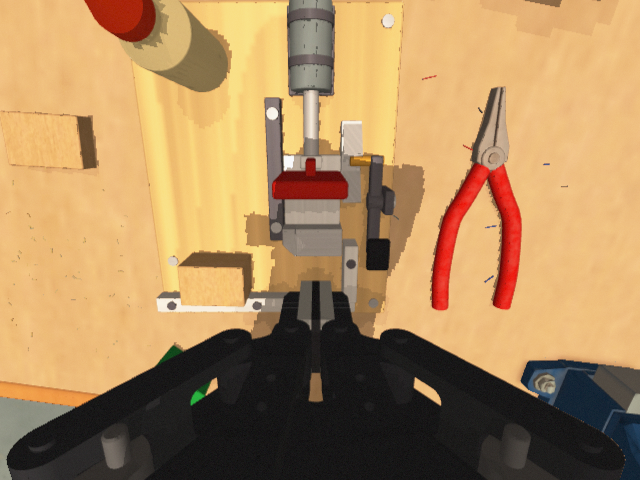

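The wrist view shows the plate at (310,185), about 30 mm further out, with the pin at (360,160) in the notch and the jaw clear of the fence. That agrees with the measured plate front of about 10-11, so it is latched in the middle. Now I go behind the block.

```bash

python3 -m crank '[[[-0.2,-0.8,0],0,1],[[-0.2,-0.8,0],0,1],[[-0.2,-0.8,0],0,1],[[-0.1,-0.8,0],0,1],[[0,0,0],0,1]]' >/dev/null; python3 pos.py
python3 -m crank '[[[0,0,0.5],0,1],[[0,0,0.5],0,1],[[0,0,0],0,1],[[0,0,0],0,1]]' >/dev/null; python3 pos.py
```

```text
t5.68 fix x-60.8 y122.9 tipz114.5 toolyaw-rel0.28  F fx-0.7 fy0.1 z0.6 gap-0.000
t6.02 fix x-59.9 y118.8 tipz74.3 toolyaw-rel-0.02  F fx-0.0 fy-0.8 z0.5 gap-0.000
```

```bash

python3 -m crank '[[[0.05,0,0.5],0,1],[[0,0,0.5],0,1],[[0,0,0.25],0,1],[[0,0,0],0,1],[[0,0,0],0,1]]' >/dev/null; python3 pos.py
python3 - <<'E'
from h import *
d=cam('wrist'); save(d,'w3.png')
E
```

```text
t6.43 fix x-57.0 y118.7 tipz25.9 toolyaw-rel-0.04  F fx-0.2 fy0.9 z0.6 gap0.000
```

View pics/w3.png

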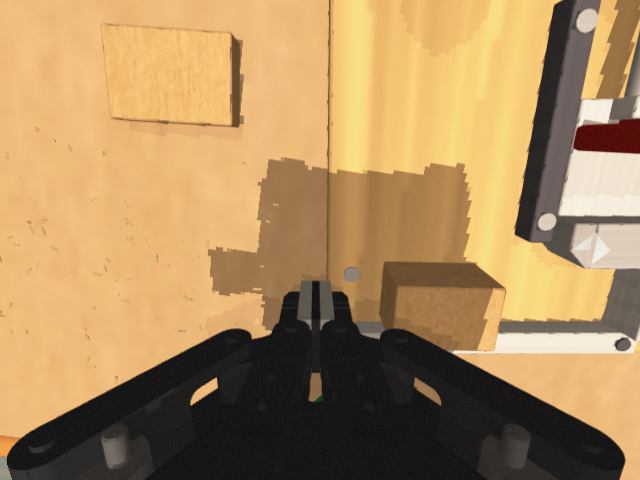

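The wrist view shows the fingertips at (315,300) on the base, left of the block (440,305), with a clear path. I start pushing along the fence.

```bash

cat > blk.py <<'E'
from h import *
import sys
O=np.array([531.88,41.46]);a=np.radians(9.572); ax=np.array([np.cos(a),np.sin(a)]);ay=np.array([-ax[1],ax[0]])
for n in sys.argv[1:]:
    d=cam(n); P=cloud(d)*1000; f=d['frame'].astype(int)
    F=np.stack([(P[...,:2]-O)@ax,(P[...,:2]-O)@ay,P[...,2]],-1)
    wood=(f[...,0]-f[...,2]>35)
    m=wood&(abs(F[...,2]-41)<4.5)&(F[...,0]>-80)&(F[...,0]<-25)&(F[...,1]>-40)&(F[...,1]<110)
    q=F[m]; print(n,len(q),np.percentile(q,[1,10,50,90,99],axis=0).round(1).tolist() if len(q) else '', cv2.minAreaRect(q[:,:2].astype(np.float32)) if len(q)>5 else '')
E
python3 -m crank '[[[0,0.3,0],0,1],[[0,0.2,0],0,1],[[0,0.2,0],0,1],[[0,0.2,0],0,1],[[0,0.2,0],0,1]]' >/dev/null; python3 pos.py
python3 -m crank '[[[0,0.2,0],0,1],[[0,0.2,0],0,1],[[0,0,0],0,1]]' >/dev/null; python3 pos.py; python3 blk.py wrist scene
```

```text
t6.90 fix x-56.8 y74.2 tipz26.2 toolyaw-rel-0.03  F fx-0.5 fy0.7 z-0.1 gap0.000
t7.15 fix x-56.9 y57.6 tipz25.7 toolyaw-rel-0.12  F fx-0.4 fy0.2 z0.5 gap-0.000
wrist 5674 [[-70.1, -0.6, 36.9], [-63.2, 2.7, 40.9], [-52.4, 19.4, 42.1], [-43.7, 38.8, 42.9], [-43.0, 43.6, 43.6]] ((-56.935916900634766, 19.3372802734375), (40.606529235839844, 99.48617553710938), 13.362080574035645)
scene 230 [[-75.5, -1.4, 36.7], [-74.3, 3.4, 39.7], [-66.8, 19.9, 42.9], [-55.9, 41.3, 44.5], [-49.0, 44.8, 45.3]] ((-62.24955368041992, 6.740528106689453), (26.105621337890625, 78.64476013183594), 21.62120246887207)
```

```bash

python3 -m crank '[[[0,0.15,0],0,1],[[0,0.15,0],0,1],[[0,0.15,0],0,1],[[0,0.1,0],0,1],[[0,0,0],0,1]]' >/dev/null; python3 pos.py
python3 -m crank '[[[0,0.06,0],0,1],[[0,0.06,0],0,1],[[0,0.06,0],0,1],[[0,0,0],0,1]]' >/dev/null; python3 pos.py; python3 blk.py wrist
```

```text
t7.67 fix x-56.9 y36.2 tipz25.7 toolyaw-rel-0.07  F fx0.3 fy-0.7 z-0.1 gap-0.000
t8.00 fix x-57.1 y29.7 tipz25.7 toolyaw-rel-0.02  F fx-0.5 fy1.3 z0.3 gap-0.000
wrist 5648 [[-69.7, -27.1, 37.0], [-63.0, -23.9, 41.0], [-52.1, -7.2, 42.2], [-43.4, 11.6, 42.9], [-42.8, 16.8, 43.5]] ((-50.288082122802734, 5.5498046875), (75.69624328613281, 31.110477447509766), 74.89188385009766)
```

Block centre is about 2 mm short, so I feel for the stop in small steps.

```bash

python3 -m crank '[[[0,0.04,0],0,1],[[0,0.03,0],0,1],[[0,0,0],0,1]]' >/dev/null; python3 pos.py;  python3 -m crank '[[[0,0.04,0],0,1],[[0,0,0],0,1],[[0,0,0],0,1]]' >/dev/null; python3 pos.py; python3 blk.py wrist
```

```text
t8.30 fix x-57.2 y28.6 tipz25.8 toolyaw-rel0.08  F fx0.0 fy11.0 z3.6 gap0.000
t8.55 fix x-57.3 y28.0 tipz25.8 toolyaw-rel0.15  F fx-0.2 fy16.5 z3.8 gap-0.000
wrist 5598 [[-69.3, -27.2, 37.1], [-62.7, -24.0, 41.0], [-52.0, -7.3, 42.2], [-43.4, 11.3, 43.0], [-42.8, 16.6, 43.6]] ((-57.070228576660156, 7.895185470581055), (72.34797668457031, 29.883928298950195), 89.34632873535156)
```

The force rose to 16 N, so the block is on the end stop. I back off, retreat upward and check.

```bash

python3 -m crank '[[[0,-0.2,0],0,1],[[0,-0.3,0],0,1],[[0,-0.5,0],0,1],[[0,0,-0.5],0,1],[[0,0,-0.8],0,1]]' >/dev/null; python3 pos.py
python3 -m crank '[[[-0.5,0,-0.8],0,1],[[-0.9,0,0],0,1],[[-0.9,0,0],0,1],[[0,0,0],0,1],[[0,0,0],0,1]]' >/dev/null; python3 pos.py;  python3 blk.py wrist top; python3 plate.py wrist top
python3 - <<'E'
from h import *
d=cam('wrist'); save(d,'w4.png')
d=cam('scene'); save(d,'s4.png')
E
```

```text
t9.02 fix x-58.9 y66.4 tipz75.4 toolyaw-rel0.08  F fx0.6 fy-0.1 z0.6 gap0.000
t9.43 fix x-151.0 y65.7 tipz109.6 toolyaw-rel-0.03  F fx0.5 fy0.3 z0.1 gap0.000
wrist 4461 [[-72.9, -27.0, 37.5], [-70.1, -22.9, 41.2], [-57.6, -4.7, 42.2], [-45.9, 13.8, 43.1], [-43.2, 17.3, 43.9]] ((-49.43588638305664, -5.175960540771484), (47.47032928466797, 45.65834045410156), 0.7126195430755615)
top 357 [[-73.5, -28.0, 37.1], [-70.7, -24.1, 38.8], [-58.9, -6.6, 40.8], [-47.0, 11.2, 42.9], [-44.2, 15.0, 44.4]] ((-58.745941162109375, -6.650693893432617), (43.875823974609375, 29.878110885620117), 89.39490509033203)
wrist 0 
top 99 [[10.0, -23.2, 57.8], [10.7, -19.6, 78.0], [14.5, -5.2, 80.4], [18.1, 8.3, 82.4], [25.9, 12.1, 83.2]]
```

View pics/w4.png

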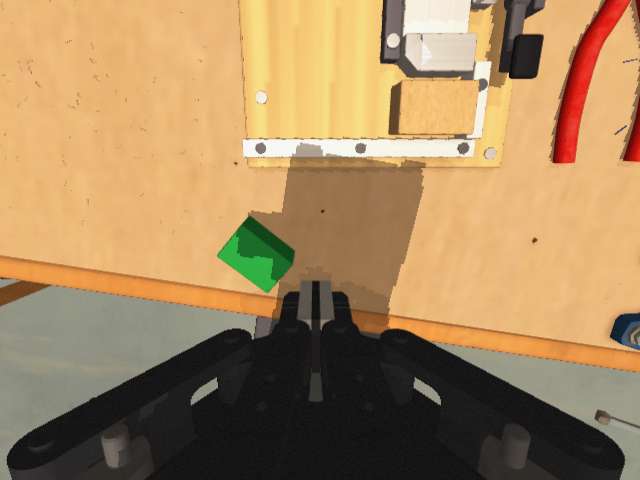

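View pics/s4.png

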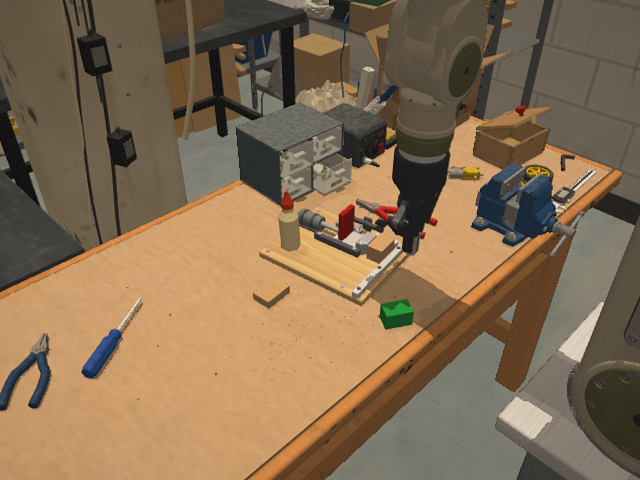

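The wrist view shows the block (435,105) seated between fence and jaw, against the end stop (482,100). The scene view shows the glue (288,225), spare block (271,294) and pliers undisturbed, and the arm clear.

```bash
python3 -c "
from workcell import env; print(env.hand_in())"; python3 pos.py
```

```text
the job is handed in; nothing more can be done
None
the job is handed in; nothing more can be done
```

I pushed the red plate open with the shut fingertips and let it spring back into the middle notch. Then I pushed the pine block along the fence until it rested against the end stop, and handed in at about 9.6 s of the 45 s. No verdict was reported.

| Last check | Result |
|---|---|
| Slide | Top camera put the plate 29.4 mm from home, in the 27–33 mm window. It had reached about 42 mm before release. |
| Stop pin | Seen in the notch on the wrist picture after release. I did not measure its angle. |
| Block position | Centre at fixture x -58.7, y -6.7 mm by the top camera (nest is -57, -7.5), under 1° off square. |
| Block seating | It lay flat, and the push force rose to about 16 N on the end stop. |
| Bystanders | Glue, pliers and spare block looked unmoved in the last pictures. I did not measure them to the millimetre. |
| Arm | Backed well clear, with wrist force near zero. |

- **Wrist camera block fit:** it was distorted because it took in other surfaces, so I did not use it. The camera's spread of points still agreed with the top camera.
- **Slide partway through the push:** at about 29 mm the fingers felt almost no spring force. The slide may already have been resting on the pin, so I pushed on to 42 mm anyway.

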